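# Latch the bead tray onto the tilted work stand

### The arm

A 7-joint arm with a two-finger parallel gripper is mounted at the origin on the work surface. World frame = base frame: x ahead of the robot, y to its left, z up, the work surface at z = 0. Lengths are in mm, angles in rad, forces in N, time in s.
With the tool pointing down it reaches from about 425 to 925 mm from the base axis. Payload 6.8 kg.
Tool frame: the origin (TCP) lies midway between the tips of the shut fingers; the grasp point (between the pads) lies 19 mm behind it (robot.grip_depth is the distance from the TCP to the grasp point, in mm); z points along the fingers, y is the line along which they close (so a half turn about z gives the same grasp; the last joint's range is limited). The gripper opens to 85 mm and grips with 20 to 120 N. Pads are 22 mm wide; open, the fingers measure 114 mm over their backs; the gripper's body (76 mm by 85 mm) begins 54 mm behind the grasp point. The pads swing forward as they close: fully open they stand 13 mm farther back than shut.
Start: joints at [1.026, 0.477, 0.022, 1.555, -0.011, 1.109, -0.083], TCP at [285.564, -611.637, 231.308] pointing down, gripper open.
Joint ranges: [-2.96, 2.96], [-0.34, 2.1], [-1.41, 1.46], [0.24, 2.44], [-1.37, 4.51], [0.17, 1.92], [-2.96, 2.96]. Speed limits (rad/s): [2.39, 2.39, 3.14, 3.14, 3.14, 3.14, 3.14].

### API

Orientations are given as a unit quaternion [x, y, z, w].
In Python, from plant import read_state, optics, robot gives the robot as it stands.
- The arm moves only by the tool servo_tool, never from a script. Its argument "commands" is a list that holds one entry, the list of rows, each a list of 7 numbers: the shift along the tool's x, y, z in cm, then the turn, a rotation vector about the tool's x, y, z in degrees, then the finger opening in cm, from 0 to 8.54. In form: [[[x, y, z, rx, ry, rz, gripper], ...]]. A call has 1 to 12 rows; each row shifts and turns the commanded pose from where the row before left it, along the tool's axes as they then stand; what a row does not reach is not made up. A row lasts 1/10 s, in which the tool goes at most 50 mm and 8.59 degrees, less where a joint would pass 70% of its speed; a pose out of reach is approached as far as the arm can. A call is refused whole if a number of a shift passes 5 or a number of a turn 8.59, either way. A call with a gripper value outside its range is refused whole. The fingers move at their own pace and stop on an object; "squeeze" is the grip in N (left out, the last holds). Time passes only in rows, so rows that do not move let the fingers close. It gives the time, the measured TCP pose, the force, the opening and the grip force at its end, in the units of the state.
- read_state(): the state, without advancing time (a new reading comes with each control period).
- optics.capture(name): name is "scene" or "top"; returns a dict with "image" (420x560x3 uint8, blue, green, red), "depth" (420x560 float32, mm along the optical axis (not along the pixel's ray), 0 where there is no reading), "fx", "fy", "cx", "cy" (pixels), "distortion" ([k1, k2, p1, p2, k3] as OpenCV has them; the pictures are not rectified), "world_from_camera" (4x4, takes a point from camera to world coordinates). Camera axes: x right, y down, z forward; pixel columns grow to the right and rows downward; lengths in mm; the calibration is good to about 2 mm. A picture is of the moment at which its call begins.
- robot.hand_in(): hands the job in; it is judged then, once.
The state is a dict: "clock": time; "q": joint angles; "joint_vel": joint speeds; "joint_efforts": joint torques, N m; "tcp_pos": TCP position; "tool_rot": TCP orientation; "ft_force": force on the tool from outside, world axes, zero at the start; "ft_torque": the same for the moment, N m; "gripper_width": finger opening in mm; "grip_force": force on a finger pad.
Only numpy, scipy, OpenCV 4.12 (cv2) and the standard library are available. Lean on these libraries where they do the work, as an engineer would, in place of code of your own. Each camera call takes 0.05 s, during which the arm holds its last target. There are 200 camera calls.

### The job

Set the wooden bead tray gently, without dropping it, onto the sloping deck of the work stand, grip rib on the low side, lying flat and fully down against the ledge. Only then swing the steel latch bar over the tray until it rests home in its catch, and let go. Leave the jar, tape roll, mug and glue bottle where they are.

Things in the scene. Friction and masses are not known exactly. Their poses are not given: they have to be found in the camera images.
- deck: Sloping wooden deck of the fixed stand, 220 (x) by 230 (y) mm, tilted 22 degrees. Origin: centre of its top surface, 85 mm above the table. x points up the slope, away from the robot; y to its left; z square out of the surface. A ledge 20 mm high crosses the low end, inner face at x = -85 mm.
- seat (a point): Point on the deck surface (deck x = -20, y = 0 mm) where the tray's origin belongs: tray touching the ledge, centred between pivot post and catch, which leave a gap of 150 mm. Axes as the deck's.
- pivot (a point): Latch pivot axis on the deck surface, at deck x = 10, y = 86 mm; the steel pivot post and hub there have radius 13 mm and stand 48 mm above the deck. Axes as the deck's.
- catch (a point): Steel catch at deck x = 10, y = -86 mm, 38 mm above the deck: a C-shaped keeper open up-slope, 18 mm wide (y), 58 mm high, inner side at deck y = -77 mm. The bar's end rests here when closed. Axes as the deck's.
- latch (a joint): Angle of the latch bar (rad) about the pivot, axis square to the deck. 0 = closed: bar along deck -y, end home in the catch, hard stop. Grows as it swings up-slope; pi/2 = pointing straight up-slope; stop at 1.9. Starts at 1.35 to 1.65. It stays where left: about 1 N at the knob moves it.
- latch_grip (a point): On the axis of the latch's black knob, 70 mm above the deck. Knob: cylinder 14 mm thick, from 45 to 90 mm above the deck, square to it, fixed on the bar 75 mm from the pivot axis. Steel bar: 182 mm long, 16 mm wide, from 31 to 45 mm above the deck, so it passes over the seated tray's walls. Axes turn with the bar, equal to the deck's when closed.
- tray: Loose light-wood bead tray, 130 (x) by 130 (y) mm, walls 22 mm high, 6 mm thick, 0.2 to 0.4 kg, flat on the table at first. Origin: centre of underside. A grip rib 14 mm thick (x), 80 mm long (y), top 60 mm above the underside, stands off centre at x = -15 mm, on the side nearer the robot. Seated, its x, y, z axes lie along the deck's.
- tray_grip (a point): Middle of the tray's grip rib: tray x = -15, y = 0, 45 mm above the underside, 15 mm below the rib's top. Axes as the tray's. The rest of the tray is no higher than 22 mm.
- jar: Bystander: jar with a white lid and red band, 84 mm across, 120 mm high; origin under its centre.
- tape: Bystander: green tape roll lying flat, 72 mm across, 20 mm high; origin under its centre.
- mug: Bystander: white mug, 80 mm across, 90 mm high; origin under its centre.
- glue: Bystander: white glue bottle with a blue label, 52 mm across, 130 mm high; origin under its centre.
Mind the look-alikes: they are no part of the job. Leave any purple look-alike of the tray alone.

How it is judged:
By the outcome, as a careful person would: the job done as asked, in the order asked, and still so for the second after the job is handed in, with the robot touching nothing.
It also fails if it takes over 61 s, if anything falls off the work surface, if the arm or the gripper's body presses on something with over 40 N, if the wrist force passes 120 N, or if a joint passes its speed limit or range.

## Working session

There is one attempt and no reset: what is moved stays moved. The work goes in short steps, Python scripts to look and compute and a tool call to move; the robot and the scene stay as the last step left them, time stands still between calls to the robot, and variables do not carry over. Pictures are saved under pics/ and viewed, at most 10 in all, crops included, and the job is handed in when it is done.

Besides the shell and the picture viewer there is one more tool, called after "Emit:" as name(argument=value, ...) on one line, values as JSON. servo_tool: Moves the arm, as the interface text tells. Its arguments: {"type":"object","properties":{"commands":{"type":"array","items":{"type":"array","items":{"type":"array","items":{"type":"number"}}}},"squeeze":{"type":"number"}},"required":["commands"]}

```bash
mkdir -p pics; ls; python3 - <<'E'
from plant import read_state, optics, robot
import cv2,numpy as np
s=read_state(); print({k:np.round(v,3) for k,v in s.items()})
for n in("scene","top"):
    c=optics.capture(n); cv2.imwrite(f"pics/{n}0.png",c["image"]); np.savez(f"{n}0.npz",**c)
    print(n,c["fx"],c["fy"],c["cx"],c["cy"],c["distortion"]); print(np.round(c["world_from_camera"],3), (c["depth"]>0).mean())
E
```

```text
pics
{'clock': np.float64(0.0), 'q': array([ 1.026,  0.478,  0.022,  1.556, -0.012,  1.109, -0.083]), 'joint_vel': array([-0.001, -0.001, -0.001, -0.   ,  0.001,  0.001,  0.   ]), 'joint_efforts': array([-1.0000e-03, -5.9646e+01,  1.6080e+00, -2.8120e+01,  1.2000e-02,
        9.0000e-03, -0.0000e+00]), 'tcp_pos': array([ 285.276, -611.087,  230.305]), 'tool_rot': array([ 0.976,  0.217, -0.   , -0.001]), 'ft_force': array([-0.546,  0.027, -0.424]), 'ft_torque': array([ 0.027, -0.004,  0.047]), 'grip_force': np.float64(0.0), 'gripper_width': np.float64(85.258)}
scene 489.1618182558299 489.1618182558299 274.79844085532847 208.75689860143368 [-0.10571657  0.          0.          0.          0.        ]
[[ 1.010000e-01  7.690000e-01 -6.310000e-01  1.356602e+03]
 [ 9.950000e-01 -7.700000e-02  6.400000e-02 -1.027840e+02]
 [ 1.000000e-03 -6.340000e-01 -7.730000e-01  1.075549e+03]
 [ 0.000000e+00  0.000000e+00  0.000000e+00  1.000000e+00]] 0.9959268707482993
top 517.6067922351582 517.6067922351582 278.812085068996 209.29792276961393 [0.03102348 0.         0.         0.         0.        ]
[[ 2.800000e-02 -9.860000e-01  1.660000e-01  3.102000e+02]
 [-1.000000e+00 -2.900000e-02 -5.000000e-03 -3.896000e+00]
 [ 1.000000e-02 -1.660000e-01 -9.860000e-01  1.739907e+03]
 [ 0.000000e+00  0.000000e+00  0.000000e+00  1.000000e+00]] 0.9957227891156463
```

```bash
python3 -c "
import cv2,numpy as np
a=cv2.imread('pics/scene0.png');b=cv2.imread('pics/top0.png');cv2.imwrite('pics/a.png',cv2.resize(a,(784,588)));cv2.imwrite('pics/b.png',cv2.resize(b,(784,588)))"
```

```text
(no output)
```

View pics/a.png

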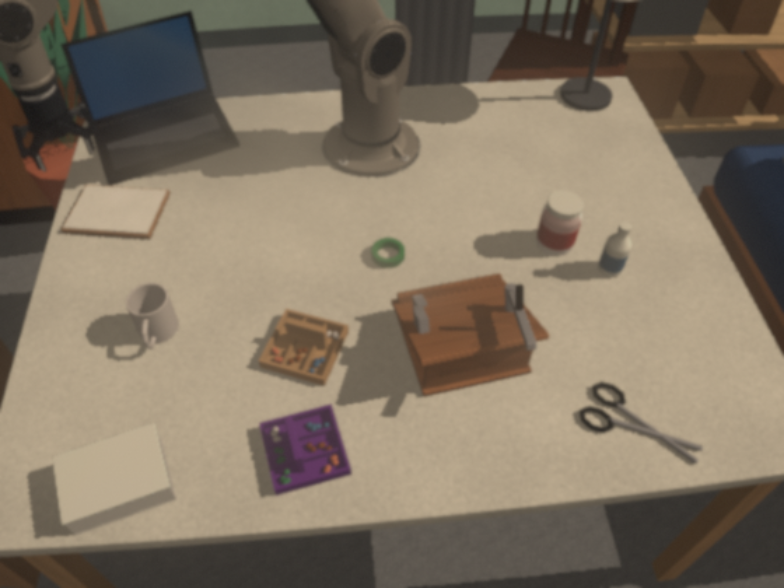

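View pics/b.png

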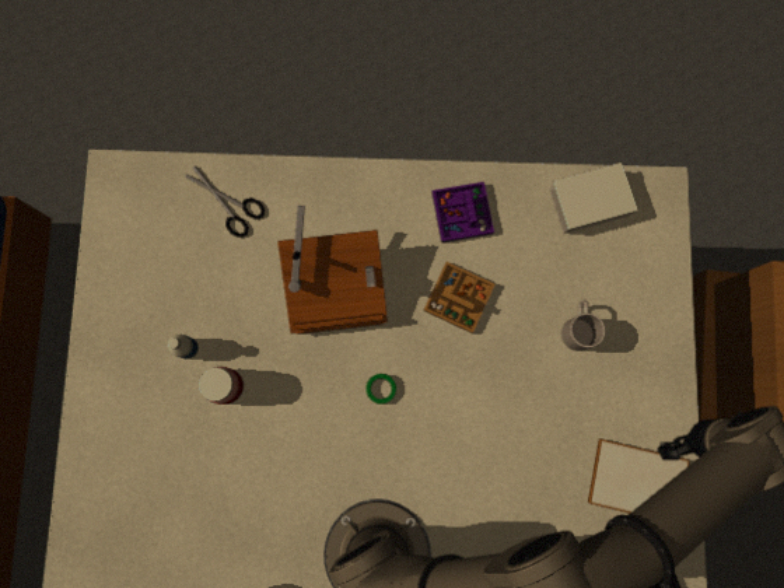

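The top view (784 px wide) shows the tray at about (460,297), with its rib towards (455,305). The stand is at (335,282) with the catch at (371,277), and the open latch runs from the pivot (295,285) through the knob (297,255). The purple look-alike is at (465,212).

```bash
cat > h.py <<'E'
import numpy as np,cv2
def cloud(c):
    h,w=c["depth"].shape
    K=np.array([[c["fx"],0,c["cx"]],[0,c["fy"],c["cy"]],[0,0,1.]])
    uv=np.stack(np.meshgrid(np.arange(w),np.arange(h)),-1).reshape(-1,1,2).astype(float)
    n=cv2.undistortPoints(uv,K,np.array(c["distortion"])).reshape(h,w,2)
    d=c["depth"][...,None]; p=np.concatenate([n*d,d],-1)
    T=c["world_from_camera"]; P=p@T[:3,:3].T+T[:3,3]; P[c["depth"]<=0]=np.nan
    return P
E
python3 - <<'E'
from h import *
for n in("top","scene"):
    c=dict(np.load(n+"0.npz")); P=cloud(c); hsv=cv2.cvtColor(c["image"],cv2.COLOR_BGR2HSV)
    s=.7143
    X,Y,Z=P[...,0],P[...,1],P[...,2]
    flat=(abs(X-450)<60)&(abs(Y-0)<300)&(hsv[...,1]<110)
    print(n,"table z",np.nanmedian(Z[flat]),np.nanstd(Z[flat]))
    # deck
    if n=="top": sl=np.s_[165:240,195:278]; tr=np.s_[185:242,298:360]
    else: sl=np.s_[192:282,275:395]; tr=np.s_[218:278,180:255]
    H=hsv[sl]; Q=P[sl]; m=(H[...,1]>130)&((H[...,0]<14))&(Q[...,2]>40)
    q=Q[m]; q=q[~np.isnan(q).any(1)]
    best=None; rng=np.random.default_rng(0)
    for _ in range(400):
        a=q[rng.choice(len(q),3,False)]; nn=np.cross(a[1]-a[0],a[2]-a[0]); nn/=np.linalg.norm(nn)+1e-9; nn*=np.sign(nn[2]+1e-12)
        if nn[2]<.85: continue
        i=abs((q-a[0])@nn)<4
        if best is None or i.sum()>best.sum(): best=i
    r=q[best]; mu=r.mean(0); nn=np.linalg.svd(r-mu)[2][2]; nn*=np.sign(nn[2])
    print("deck n",nn,"tilt",np.degrees(np.arccos(nn[2])),"yaw",np.degrees(np.arctan2(-nn[1],-nn[0])),len(q),best.sum(),"rms",np.std((r-mu)@nn))
    ax=np.array([-nn[0],-nn[1],0]);ax/=np.linalg.norm(ax); ey=np.cross([0,0,1],ax); ex=np.cross(ey,nn)
    uv=np.stack([(r-mu)@ex,(r-mu)@ey],-1).astype(np.float32)
    R=cv2.minAreaRect(uv); cen=mu+R[0][0]*ex+R[0][1]*ey
    print(" rect",R,"centre",cen,"pt where z=85 on axis:",mu)
    # tray
    H=hsv[tr];Q=P[tr]; m=(Q[...,2]>15)&(Q[...,2]<30)&(H[...,0]<25)&(H[...,1]>90)
    t=Q[m]; k=Q[(Q[...,2]>48)&(Q[...,2]<75)]
    print("tray rim",cv2.minAreaRect(t[:,:2].astype(np.float32)),len(t)); 
    print(" rib",cv2.minAreaRect(k[:,:2].astype(np.float32)),k.mean(0) if len(k) else 0,len(k))
    # tall bits above deck
    B=P.reshape(-1,3); B=B[~np.isnan(B).any(1)]
    d=(B-cen)@nn; u=(B-cen)@ex; v=(B-cen)@ey
    for lo,hi in((28,49),(49,62),(75,95)):
        i=(d>lo)&(d<hi)&(abs(u)<230)&(abs(v)<120)
        lab=np.zeros((350,500),np.uint8); lab[np.clip(u[i]+240,0,499).astype(int)*0+np.clip(v[i]+170,0,349).astype(int),np.clip(u[i]+240,0,499).astype(int)]=1
        lab=cv2.dilate(lab,np.ones((9,9)))
        N,_,st,ce=cv2.connectedComponentsWithStats(lab)
        print(" h",lo,[(st[j][:5].tolist(),np.round(ce[j]-[240,170]).tolist()) for j in range(1,N)])
E
```

```text
top table z -0.009909375006145638 4.254300947597595
deck n [-0.37415587 -0.05810097  0.92554398] tilt 22.2494737796457 yaw 8.826704379937924 3603 2311 rms 2.1373436925809424
 rect ((-6.963111877441406, 2.2301788330078125), (227.31654357910156, 220.4546661376953), 89.39098358154297) centre [611.03581222 120.79583234  85.10947938] pt where z=85 on axis: [617.74636708 119.5809765   87.74599287]
tray rim ((596.6953735351562, -177.16815185546875), (129.64828491210938, 131.82545471191406), 65.98985290527344) 381
 rib ((583.27978515625, -171.48654174804688), (78.06767272949219, 15.890634536743164), 66.99051666259766) [ 581.92654493 -171.62187756   59.3208869 ] 112
 h 28 [([141, 69, 9, 9, 81], [-95.0, -97.0]), ([258, 72, 17, 24, 317], [25.0, -86.0]), ([10, 98, 9, 9, 81], [-226.0, -68.0]), ([144, 137, 9, 9, 81], [-92.0, -29.0]), ([150, 163, 9, 9, 81], [-86.0, -3.0]), ([235, 206, 198, 67, 4677], [91.0, 68.0]), ([145, 231, 9, 9, 81], [-91.0, 65.0]), ([150, 266, 9, 9, 81], [-86.0, 100.0])]
 h 49 [([227, 72, 44, 26, 1031], [9.0, -86.0]), ([356, 209, 62, 31, 881], [145.0, 54.0]), ([413, 221, 9, 9,
[... 542 characters left out ...]
0603027344) centre [626.52828397 118.31458585  88.97814866] pt where z=85 on axis: [654.66634726 108.34958501  99.51555125]
tray rim ((602.8951416015625, -179.85568237304688), (130.55860900878906, 133.02183532714844), 66.00963592529297) 657
 rib ((587.561767578125, -173.5406494140625), (78.99494934082031, 18.55113410949707), 67.07568359375) [ 590.37405025 -173.70789504   57.35912501] 197
 h 28 [([215, 73, 50, 28, 1161], [1.0, -84.0]), ([221, 210, 204, 63, 4449], [87.0, 68.0])]
 h 49 [([216, 73, 45, 28, 1136], [-2.0, -84.0]), ([304, 232, 21, 21, 344], [75.0, 71.0]), ([233, 244, 22, 21, 273], [4.0, 83.0]), ([230, 258, 10, 12, 114], [-6.0, 94.0])]
 h 75 [([303, 232, 21, 23, 425], [72.0, 73.0])]
```

Emit:
servo_tool(commands=[[[0,0,0,0,0,-8.3,5],[0,0,0,0,0,-8.3,5],[0,0,0,0,0,-8.3,5],[0,0,0,0,0,-8.3,5],[0,0,0,0,0,-8.3,5]]])

```text
clock: 0.6
tcp_pos: [285.3, -611.3, 230.7]
tool_rot: [0.835, 0.551, 0.0, -0.001]
ft_force: [0.2, -0.3, 0.4]
gripper_width: 50.1
grip_force: 0.0
```

Emit:
servo_tool(commands=[[[4.35,0.83,0.67,0,0,0,5],[4.35,0.83,0.67,0,0,0,5],[4.35,0.83,0.67,0,0,0,5],[4.35,0.83,0.67,0,0,0,5],[4.35,0.83,0.67,0,0,0,5],[4.35,0.83,0.67,0,0,0,5],[4.35,0.83,0.67,0,0,0,5],[4.35,0.83,0.67,0,0,0,5],[4.35,0.83,0.67,0,0,0,5],[4.35,0.83,0.67,0,0,0,5],[4.35,0.83,0.67,0,0,0,5],[4.35,0.83,0.67,0,0,0,5]]])

```text
clock: 1.8
tcp_pos: [585.3, -171.0, 150.3]
tool_rot: [0.836, 0.548, -0.0, -0.0]
ft_force: [-0.2, -0.2, -0.1]
gripper_width: 50.0
grip_force: 0.0
```

```bash
python3 - <<'E'
from plant import read_state, optics
from h import *
s=read_state(); print(s["clock"],s["tcp_pos"],s["tool_rot"],s["gripper_width"])
t=s["tcp_pos"]
ims=[]
for n in("scene","top"):
    c=optics.capture(n); np.savez(f"{n}1.npz",**c); P=cloud(c); T=np.linalg.inv(c["world_from_camera"])
    for k,p in(("tcp",t),):
        q=T[:3,:3]@p+T[:3,3]; uv=cv2.projectPoints(np.array([q]),np.zeros(3),np.zeros(3),np.array([[c["fx"],0,c["cx"]],[0,c["fy"],c["cy"]],[0,0,1]]),c["distortion"])[0].ravel(); print(n,"tcp px",uv)
    B=P.reshape(-1,3); i=(abs(B[:,0]-t[0])<80)&(abs(B[:,1]-t[1])<80)&(B[:,2]>t[2]-15)&(B[:,2]<t[2]+45)
    print(n,i.sum(),np.nanmean(B[i],0), cv2.minAreaRect(B[i][:,:2].astype(np.float32)))
    u,v=uv.astype(int); im=cv2.resize(c["image"][max(v-50,0):v+50,max(u-65,0):u+65],(390,300),interpolation=cv2.INTER_CUBIC)
    ims.append(im)
cv2.imwrite("pics/g1.png",np.hstack(ims))
E
```

```text
1.8 [ 585.34414711 -170.97254215  150.31677392] [ 8.36215047e-01  5.48401586e-01 -2.52885473e-04 -1.78211479e-04] 50.003782352531466
scene tcp px [215.15406735 208.23497705]
scene 141 [ 587.86899996 -167.03245898  172.74030458] ((591.935302734375, -171.105224609375), (20.581575393676758, 73.1087875366211), 64.5905990600586)
top tcp px [329.66553178 208.61283189]
top 1 [ 559.07137458 -140.03643735  163.52600533] ((559.0713500976562, -140.03643798828125), (0.0, 0.0), 0.0)
```

View pics/g1.png

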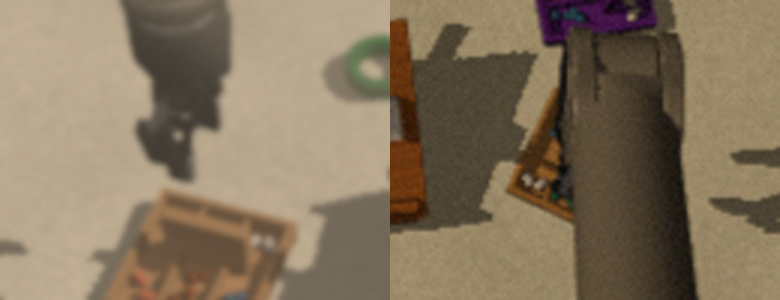

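The left half (scene view) shows the open fingers above the tray rib, at about (175,150) in the crop. The measured offset is small, so I'll go down and grip.

Emit:
servo_tool(commands=[[[-0.2,0,2.3,0,0,0,5],[0,0,2.5,0,0,0,5],[0,0,2.5,0,0,0,5],[0,0,2.5,0,0,0,5],[0,0,1.7,0,0,0,5],[0,0,0.8,0,0,0,5],[0,0,0,0,0,0,5]]], squeeze=60)

```text
clock: 2.6
tcp_pos: [583.0, -174.5, 26.8]
tool_rot: [0.836, 0.548, -0.001, -0.001]
ft_force: [-0.2, 0.0, 0.3]
gripper_width: 50.1
grip_force: 0.0
```

Emit:
servo_tool(commands=[[[0,0,0,0,0,0,0.5],[0,0,0,0,0,0,0.5],[0,0,0,0,0,0,0.5],[0,0,0,0,0,0,0.5],[0,0,0,0,0,0,0.5],[0,0,0,0,0,0,0.5]]])

```text
clock: 3.2
tcp_pos: [585.1, -174.7, 29.2]
tool_rot: [0.836, 0.548, 0.001, 0.001]
ft_force: [-0.0, -0.4, 6.2]
gripper_width: 13.1
grip_force: 60.3
```

Emit:
servo_tool(commands=[[[0,0,-0.5,0,0,0,0.5],[0,0,-1.5,0,0,0,0.5],[0,0,-2.5,0,0,0,0.5],[0,0,-3,0,0,0,0.5],[0,0,-3,0,0,0,0.5],[0,0,-3,0,0,0,0.5],[0,0,-3,0,0,0,0.5],[0,0,-3,0,0,0,0.5],[0,0,-2.5,0,0,0,0.5],[0,0,-1,0,0,0,0.5],[0,0,0,0,0,0,0.5]]])

```text
clock: 4.3
tcp_pos: [584.5, -174.3, 259.5]
tool_rot: [0.836, 0.549, 0.001, 0.001]
ft_force: [-0.2, 0.3, -4.0]
gripper_width: 13.5
grip_force: 59.0
```

```bash
cat > plan.py <<'E'
import sys,numpy as np
from scipy.spatial.transform import Rotation as Ro
from plant import read_state
O=np.array([613.5,119.5,85.]); YAW=8.; 
D=Ro.from_euler("ZY",[YAW,-22],degrees=True).as_matrix()   # deck axes
G=np.stack([D[:,1],D[:,0],-D[:,2]],1)                      # tool over deck: x=deck y, y=deck x
def st(n=30): 
    r=[read_state() for _ in range(n)]
    return np.mean([s["tcp_pos"] for s in r],0),Ro.from_quat(r[-1]["tool_rot"]).as_matrix(),r[-1]
def show():
    p,R,s=st(1); print("deck tcp",np.round(D.T@(p-O),1),"rot err deg",np.round(np.degrees(Ro.from_matrix(R.T@G).as_rotvec()),2),"f deck",np.round(D.T@s["ft_force"],1),"w",s["gripper_width"],s["grip_force"],s["clock"])
def to(deck):  # shift still needed along tool axes G, cm, once oriented
    p=st(1)[0]; print("shift cm",np.round(G.T@(O+D@np.array(deck,float)-p)/10,2))
E
python3 - <<'E'
from plan import *
from plant import optics
from h import *
print(D); show(); to([-25,-2,110]); print(st(1)[2]["ft_force"])
for n in("scene",):
    c=optics.capture(n); T=np.linalg.inv(c["world_from_camera"]); P=cloud(c)
    p=st(1)[0]; B=P.reshape(-1,3); B=B[~np.isnan(B).any(1)]
    i=(abs(B[:,0]-p[0])<110)&(abs(B[:,1]-p[1])<110)&(B[:,2]<p[2]+12)&(B[:,2]>100)
    print(p,i.sum(),cv2.minAreaRect(B[i][:,:2].astype(np.float32)),B[i][:,2].min())
    cv2.imwrite("pics/l.png",cv2.resize(c["image"][80:330,130:450],(768,600)))
E
```

```text
[[ 0.91816057 -0.1391731  -0.37096095]
 [ 0.12903905  0.99026807 -0.05213516]
 [ 0.37460659  0.          0.92718385]]
deck tcp [   0.8 -286.9  187.9] rot err deg [-21.29   6.06 -31.07] f deck [-1.7  0.3 -3.6] w 13.517850787009813 59.03078556060791 4.3
shift cm [28.49 -2.58  7.79]
[-0.22171654  0.29718834 -3.97185876]
[ 583.632742   -174.27182624  257.76304627] 2390 ((601.5015869140625, -178.5120391845703), (130.68988037109375, 134.42507934570312), 66.67286682128906) 227.92388245507414
```

View pics/l.png

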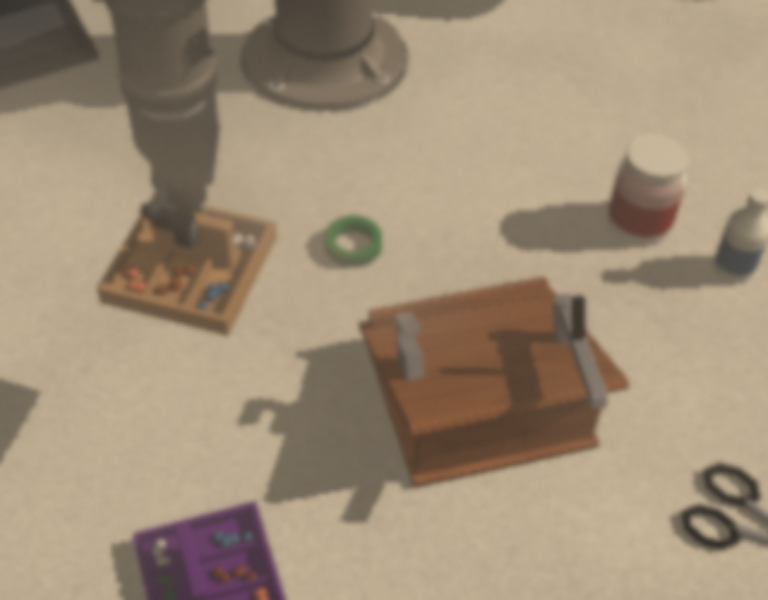

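The lifted tray is level in the grip at crop (190,260), and the stand and bystanders haven't moved. Next I'll turn it to the deck attitude and carry it over.

Emit:
servo_tool(commands=[[[0,0,-0.5,-4.26,1.21,-6.21,0.5],[0,0,-0.5,-4.26,1.21,-6.21,0.5],[0,0,-0.5,-4.26,1.21,-6.21,0.5],[0,0,0,-4.26,1.21,-6.21,0.5],[0,0,0,-4.26,1.21,-6.21,0.5]]])

```text
clock: 4.85
tcp_pos: [581.4, -173.5, 270.8]
tool_rot: [0.642, 0.743, 0.143, 0.124]
ft_force: [-0.5, 0.4, -3.8]
gripper_width: 13.3
grip_force: 59.3
```

```bash
python3 - <<'E'
from plan import *
show(); to([-28,-3,115])
E
```

```text
deck tcp [   2.3 -285.7  199.5] rot err deg [-0.16 -0.13  0.23] f deck [-1.8  0.5 -3.3] w 13.257167835024926 59.304097294807434 4.85
shift cm [28.27 -3.03  8.45]
```

Emit:
servo_tool(commands=[[[1.3,-0.3,0,0,0,0,0.5],[3,-0.3,0,0,0,0,0.5],[3,-0.3,0.5,0,0,0,0.5],[3,-0.3,0.5,0,0,0,0.5],[3,-0.3,1,0,0,0,0.5],[3,-0.3,1,0,0,0,0.5],[3,-0.3,1,0,0,0,0.5],[3,-0.3,1,0,0,0,0.5],[3,-0.3,1.2,0,0,0,0.5],[2,-0.3,1.2,0,0,0,0.5],[1,0,1,0,0,0,0.5],[0,0,0,0,0,0,0.5]]])

```text
clock: 6.05
tcp_pos: [545.0, 109.4, 181.7]
tool_rot: [0.644, 0.742, 0.142, 0.122]
ft_force: [-0.1, -1.0, -3.3]
gripper_width: 13.0
grip_force: 59.4
```

```bash
python3 - <<'E'
from plan import *
from plant import optics
from h import *
show(); to([-28,-3,45])
c=optics.capture("scene"); P=cloud(c); p=st(1)[0]
B=P.reshape(-1,3); B=B[~np.isnan(B).any(1)]; q=(B-O)@D
t=D.T@(p-O)
i=(abs(q[:,0]-t[0])<110)&(abs(q[:,1]-t[1])<90)&(abs(q[:,2]-t[2]+5)<6)
print("tray(deck)",cv2.minAreaRect(q[i][:,:2].astype(np.float32)),i.sum())
i=(abs(q[:,1]+86)<15)&(abs(q[:,0])<40)&(q[:,2]>50)&(q[:,2]<64); print("catch",q[i].min(0),q[i].max(0),i.sum())
i=(abs(q[:,1]-86)<18)&(abs(q[:,0]-10)<25)&(q[:,2]>42)&(q[:,2]<56); print("post",q[i].min(0),q[i].max(0),i.sum())
i=(abs(q[:,1]-86)<60)&(abs(q[:,0]-80)<50)&(q[:,2]>60)&(q[:,2]<95)&(q[:,0]>50); print("knob",q[i].min(0),q[i].max(0),i.sum())
i=(abs(q[:,1])<100)&(abs(q[:,0])<110)&(abs(q[:,2])<8);print("deck z",np.median(q[i][:,2]),i.sum())
i=(abs(q[:,1]-50)<60)&(q[:,0]>100)&(q[:,0]<175)&(q[:,2]>36)&(q[:,2]<52);a=np.polyfit(q[i][:,0],q[i][:,1],1);print("bar y slope",a,np.polyval(a,[45,85,150]))
cv2.imwrite("pics/m.png",cv2.resize(c["image"][130:330,220:470],(750,600)))
E
```

```text
deck tcp [-28.   -0.5 115.5] rot err deg [-0.41 -0.14  0.06] f deck [-1.4 -1.  -3. ] w 13.035052210851852 59.42616105079651 6.05
shift cm [-0.25 -0.    7.05]
tray(deck) ((-11.338661193847656, 0.34726715087890625), (133.2279510498047, 136.26559448242188), 89.97349548339844) 369
catch [ -7.47799922 -96.06269513  51.07696746] [ 31.74073541 -77.23959226  59.03747058] 74
post [-1.51674735 74.00717746 42.203168  ] [31.90090027 94.53710285 50.12637611] 51
knob [50.32854315 26.42812872 61.8765251 ] [94.26244652 76.19549066 94.49629056] 130
deck z -1.0340012094230508 2964
bar y slope [-0.20016736 86.34477095] [77.33723991 69.33054566 56.3196675 ]
```

View pics/m.png

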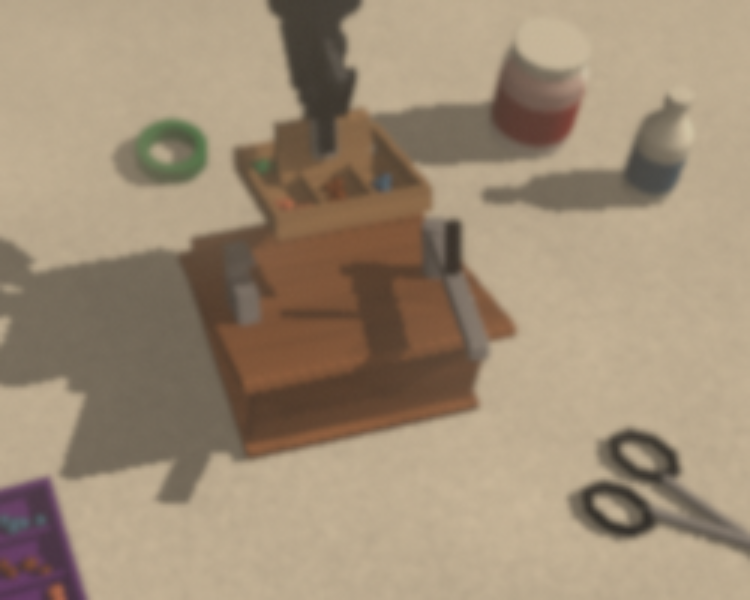

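The tray hangs over the deck at crop (330,175) and lines up with it. The catch is at (240,290) and the bar and knob at (455,270). The tray's sides clear both, so I'll lower it.

Emit:
servo_tool(commands=[[[-0.2,0,1,-0.3,0,0,0.5],[0,0,1.5,0,0,0,0.5],[0,0,1.5,0,0,0,0.5],[0,0,1.5,0,0,0,0.5],[0,0,1,0,0,0,0.5],[0,0,0.7,0,0,0,0.5],[0,0,0.3,0,0,0,0.5],[0,0,0.2,0,0,0,0.5],[0,0,0,0,0,0,0.5],[0,0,0,0,0,0,0.5]]])

```text
clock: 7.1
tcp_pos: [576.2, 108.7, 113.1]
tool_rot: [0.644, 0.74, 0.146, 0.126]
ft_force: [-0.0, -0.1, -3.6]
gripper_width: 13.5
grip_force: 59.3
```

```bash
python3 -c "
from plan import *
show(); to([-28,-3,30])"
```

```text
deck tcp [-25.1  -5.5  40.4] rot err deg [ 0.21 -0.04 -0.05] f deck [-1.4 -0.1 -3.3] w 13.534120801162235 59.294353723526 7.1
shift cm [ 0.25 -0.29  1.04]
```

Emit:
servo_tool(commands=[[[0.15,-0.1,0.3,0,0,0,0.5],[0,0,0.2,0,0,0,0.5],[0,0,0.2,0,0,0,0.5],[0,0,0.1,0,0,0,0.5],[0,0,0.1,0,0,0,0.5],[0,0,0,0,0,0,0.5],[0,0,0,0,0,0,0.5]]])

```text
clock: 7.8
tcp_pos: [578.3, 110.5, 103.9]
tool_rot: [0.644, 0.74, 0.145, 0.126]
ft_force: [-0.7, -0.2, -4.5]
gripper_width: 13.2
grip_force: 59.4
```

```bash
python3 -c "
from plan import *
show()"
```

```text
deck tcp [-26.4  -4.1  31.1] rot err deg [ 0.17 -0.04 -0.05] f deck [-2.3 -0.1 -3.9] w 13.240589391491664 59.4233375787735 7.8
```

Emit:
servo_tool(commands=[[[0,0,0.1,0,0,0,0.5],[0,0,0.1,0,0,0,0.5],[0,0,0.1,0,0,0,0.5],[0,0,0,0,0,0,0.5]]])

```text
clock: 8.2
tcp_pos: [579.2, 110.5, 102.3]
tool_rot: [0.644, 0.74, 0.145, 0.127]
ft_force: [-11.2, -2.3, 13.1]
gripper_width: 13.2
grip_force: 62.5
```

Emit:
servo_tool(commands=[[[0,0,0.1,0,0,0,0.5],[0,0,0.1,0,0,0,0.5],[0,0,0,0,0,0,0.5]]])

```text
clock: 8.5
tcp_pos: [579.2, 110.5, 102.2]
tool_rot: [0.644, 0.74, 0.145, 0.127]
ft_force: [-29.2, -5.5, 42.5]
gripper_width: 13.3
grip_force: 67.3
```

```bash
python3 -c "
from plan import *
show()"
```

```text
deck tcp [-26.3  -4.2  29.1] rot err deg [ 0.28  0.1  -0.02] f deck [-11.6  -1.4  50.5] w 13.259031629982315 67.31043934822083 8.5
```

Emit:
servo_tool(commands=[[[0,0,-0.25,0,0,0,0.5],[0,-0.2,0,0,0,0,0.5],[0,-0.2,0,0,0,0,0.5],[0,-0.2,0,0,0,0,0.5],[0,0,0,0,0,0,0.5]]])

```text
clock: 9.0
tcp_pos: [577.1, 110.7, 101.8]
tool_rot: [0.644, 0.74, 0.148, 0.128]
ft_force: [2.6, -0.8, 9.7]
gripper_width: 13.3
grip_force: 61.0
```

```bash
python3 -c "
from plan import *
show()"
```

```text
deck tcp [-28.2  -3.7  29.5] rot err deg [ 0.56 -0.11 -0.08] f deck [ 5.9 -1.1  8.1] w 13.323890086257514 60.961323380470276 9.0
```

Emit:
servo_tool(commands=[[[0,-0.1,-0.05,0,0,0,0.5],[0,-0.1,0,0,0,0,0.5],[0,-0.1,0,0,0,0,0.5],[0,0,0,0,0,0,0.5]]])

```text
clock: 9.4
tcp_pos: [572.3, 110.0, 99.7]
tool_rot: [0.644, 0.74, 0.147, 0.126]
ft_force: [2.0, -0.0, 5.4]
gripper_width: 13.3
grip_force: 60.7
```

```bash
python3 - <<'E'
from plan import *
from plant import optics
from h import *
show()
c=optics.capture("scene"); P=cloud(c)
B=P.reshape(-1,3); B=B[~np.isnan(B).any(1)]; q=(B-O)@D
i=(abs(q[:,0]+20)<85)&(abs(q[:,1])<72)&(abs(q[:,2]-21)<5)
print("tray(deck)",cv2.minAreaRect(q[i][:,:2].astype(np.float32)),i.sum())
cv2.imwrite("pics/n.png",cv2.resize(c["image"][160:310,240:430],(760,600)))
c=optics.capture("top"); P=cloud(c)
B=P.reshape(-1,3); B=B[~np.isnan(B).any(1)]; q=(B-O)@D
i=(abs(q[:,0]+20)<85)&(abs(q[:,1])<72)&(abs(q[:,2]-21)<5)
print("top tray(deck)",cv2.minAreaRect(q[i][:,:2].astype(np.float32)),i.sum())
E
```

```text
deck tcp [-33.6  -3.6  29.4] rot err deg [ 0.34 -0.09 -0.05] f deck [ 3.8 -0.3  4.3] w 13.305260071638449 60.67739546298981 9.4
tray(deck) ((-22.136394500732422, -2.8781509399414062), (141.40875244140625, 150.43853759765625), 88.05842590332031) 502
top tray(deck) ((-26.43701171875, -1.1654891967773438), (141.4671173095703, 144.27450561523438), 89.40813446044922) 342
```

View pics/n.png

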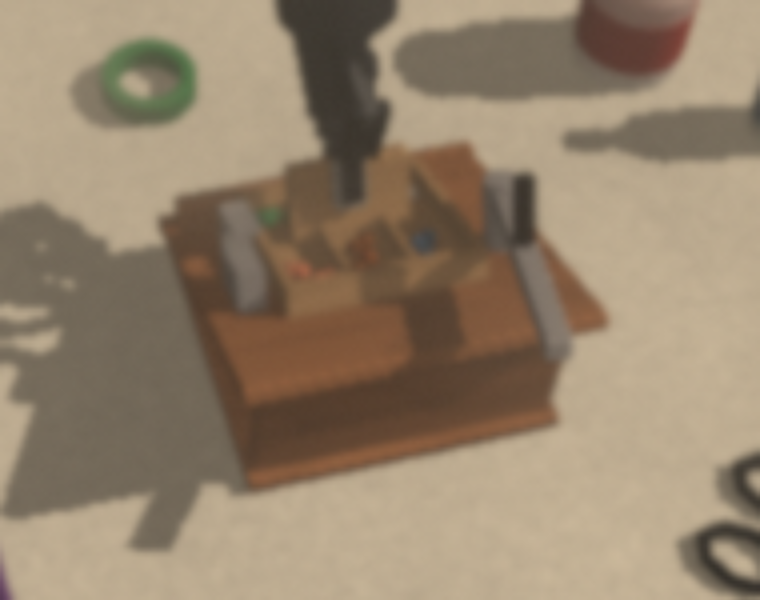

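The tray lies on the deck between the catch at (240,260) and the pivot at (500,210). It still has a little way to slide to the ledge.

Emit:
servo_tool(commands=[[[0,-0.1,0,0,0,0,0.5],[0,-0.1,0,0,0,0,0.5],[0,0,0,0,0,0,0.5]]])

```text
clock: 9.8
tcp_pos: [570.9, 110.1, 99.2]
tool_rot: [0.644, 0.74, 0.147, 0.127]
ft_force: [3.5, 0.3, 5.3]
gripper_width: 13.2
grip_force: 60.4
```

Emit:
servo_tool(commands=[[[0,-0.1,0,0,0,0,0.5],[0,0,0,0,0,0,0.5]]])

```text
clock: 10.0
tcp_pos: [570.6, 110.2, 99.2]
tool_rot: [0.643, 0.74, 0.148, 0.127]
ft_force: [4.7, 1.2, 4.9]
gripper_width: 13.6
grip_force: 60.3
```

```bash
python3 -c "
from plan import *
show()"
```

```text
deck tcp [-35.3  -3.3  29.5] rot err deg [ 0.46 -0.14  0.  ] f deck [6.3 0.6 2.7] w 13.593583406451794 60.309544801712036 10.0
```

Emit:
servo_tool(commands=[[[0,-0.1,0,0,0,0,0.5],[0,-0.1,0,0,0,0,0.5],[0,0,0,0,0,0,0.5]]])

```text
clock: 10.3
tcp_pos: [570.4, 110.2, 99.3]
tool_rot: [0.643, 0.74, 0.149, 0.128]
ft_force: [9.2, 0.5, 3.7]
gripper_width: 13.4
grip_force: 60.0
```

Emit:
servo_tool(commands=[[[0,-0.1,0,0,0,0,0.5],[0,0,0,0,0,0,0.5]]])

```text
clock: 10.5
tcp_pos: [570.3, 110.2, 99.4]
tool_rot: [0.643, 0.74, 0.15, 0.128]
ft_force: [10.2, 0.3, 4.1]
gripper_width: 13.2
grip_force: 59.8
```

```bash
python3 -c "
from plan import *
show()"
```

```text
deck tcp [-35.5  -3.2  29.9] rot err deg [ 0.71 -0.19 -0.01] f deck [10.9 -1.2 -0. ] w 13.216905492564615 59.83897626399994 10.5
```

The tray has stalled against the ledge. I'll ease the push, level it, press lightly, then release.

Emit:
servo_tool(commands=[[[0,0.2,0.05,0.4,0,0,0.5],[0,0.05,0.05,0.2,0,0,0.5],[0,0,0.05,0,0,0,0.5],[0,0,0,0,0,0,0.5]]])

```text
clock: 10.9
tcp_pos: [570.8, 110.2, 98.9]
tool_rot: [0.644, 0.741, 0.144, 0.124]
ft_force: [-4.0, -2.5, 21.4]
gripper_width: 13.4
grip_force: 63.5
```

```bash
python3 -c "
from plan import *
show()"
```

```text
deck tcp [-35.2  -3.3  29.2] rot err deg [-0.05 -0.1   0.03] f deck [ 4.  -1.9 21.5] w 13.388143524557893 63.45945954322815 10.9
```

Emit:
servo_tool(commands=[[[0,0,-0.08,0,0,0,1.5],[0,0,0,0,0,0,2],[0,0,0,0,0,0,3],[0,0,0,0,0,0,4],[0,0,0,0,0,0,4.5],[0,0,-1,0,0,0,4.5],[0,0,-2,0,0,0,4.5],[0,0,-3,0,0,0,4.5],[0,0,-3,0,0,0,4.5],[0,0,-2,0,0,0,4.5],[0,0,0,0,0,0,4.5]]])

```text
clock: 12.0
tcp_pos: [528.2, 103.5, 202.1]
tool_rot: [0.644, 0.741, 0.143, 0.124]
ft_force: [0.5, -0.3, 0.8]
gripper_width: 45.5
grip_force: 0.0
```

```bash
cat > meas.py <<'E'
from plan import *
from plant import optics
from h import *
def pts(n):
    c=optics.capture(n); P=cloud(c); return c,P,(P-O)@D
def tray(q,m):
    b=q[m]; i=(abs(b[:,2]-21)<6); r=b[i]; A=np.c_[r[:,:2],np.ones(len(r))]; co=np.linalg.lstsq(A,r[:,2],rcond=None)[0]
    print(" tray rect",cv2.minAreaRect(r[:,:2].astype(np.float32)),"slopes deg",np.round(np.degrees(co[:2]),2),"z0",round(co[2],1),len(r))
E
python3 - <<'E'
from meas import *
show(); ims=[]
for n in("scene","top"):
    c,P,q=pts(n); hs=cv2.cvtColor(c["image"],cv2.COLOR_BGR2HSV)
    m=(abs(q[...,0]+20)<80)&(abs(q[...,1])<70)&(q[...,2]>17)
    tray(q,m)
    k=(q[...,2]>50)&(q[...,2]<64)&(abs(q[...,1])<45)&(abs(q[...,0]+35)<25); r=q[k]; print(n,"rib",r.mean(0) if len(r) else 0,cv2.minAreaRect(r[:,:2].astype(np.float32)) if len(r)>3 else 0)
    for nm,lo,hi in(("knob",62,93),):
        k=(q[...,2]>lo)&(q[...,2]<hi)&(abs(q[...,1]-70)<25)&(abs(q[...,0]-85)<25); print(n,nm,q[k].min(0),q[k].max(0),q[k].mean(0))
    k=(abs(q[...,1]-50)<60)&(q[...,0]>100)&(q[...,0]<175)&(q[...,2]>36)&(q[...,2]<52);a=np.polyfit(q[k][:,0],q[k][:,1],1);print("bar",a,np.polyval(a,10))
    ims.append(cv2.resize(c["image"][160:310,240:430] if n=="scene" else c["image"][140:250,180:300],(390,300)))
cv2.imwrite("pics/o.png",np.hstack(ims))
E
```

```text
deck tcp [-36.5  -4.  141. ] rot err deg [-0.17 -0.01 -0.04] f deck [ 0.7 -0.4  0.6] w 45.487813362756754 0.0 12.0
 tray rect ((-21.40869140625, 0.1861724853515625), (145.4307403564453, 138.98541259765625), 0.04464354366064072) slopes deg [-0.27  0.22] z0 20.4 440
scene rib [-30.03419058  -3.58035791  56.48893436] ((-32.82150650024414, -2.8535308837890625), (80.63429260253906, 20.357267379760742), 88.99451446533203)
scene knob [78.75236908 63.30447611 62.31336739] [94.42882983 76.5339987  91.86752221] [88.34227646 68.9256643  77.04581785]
bar [-0.19856398 85.95316921] 83.96752942474049
 tray rect ((-27.10186004638672, 1.5256271362304688), (141.82984924316406, 137.66970825195312), 0.41042253375053406) slopes deg [-0.03  0.11] z0 21.5 357
top rib [-35.8971922   -0.89803503  58.59276328] ((-36.94745635986328, 0.5290908813476562), (14.231398582458496, 75.64820861816406), 0.13682684302330017)
top knob [76.39879443 66.14054913 63.1294851 ] [87.5594188  77.15566406 92.70684455] [82.96836189 71.02253711 82.00307582]
bar [-0.22406853 91.58215644] 89.34147117250994
```

View pics/o.png

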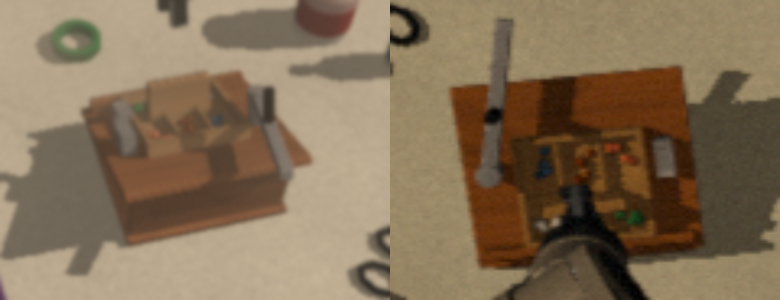

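The tray is seated flat: the slopes are under 0.3° and the rib is on the low side at deck x ≈ -35. Now the latch knob, at about (83,70) in the deck frame.

Emit:
servo_tool(commands=[[[1,1.6,0,0,0,0,4.5],[1.6,2.6,0,0,0,0,4.5],[1.6,2.6,0,0,0,0,4.5],[1.6,2.6,0.5,0,0,0,4.5],[1.6,2.6,0.5,0,0,0,4.5],[0,0,0.5,0,0,0,4.5],[0,0,0,0,0,0,4.5]]], squeeze=25)

```text
clock: 12.8
tcp_pos: [632.7, 192.8, 226.6]
tool_rot: [0.645, 0.742, 0.14, 0.121]
ft_force: [-1.0, -0.3, -0.1]
gripper_width: 45.2
grip_force: 0.0
```

```bash
python3 -c "
from plan import *
show(); to([83.4,70.5,54])"
```

```text
deck tcp [ 80.1  69.9 120.3] rot err deg [-0.66 -0.03  0.  ] f deck [-1.  -0.1  0.3] w 45.17937677197928 0.0 12.8
shift cm [0.06 0.33 6.63]
```

Emit:
servo_tool(commands=[[[0,0.3,0.6,-0.5,0,0,4.5],[0,0,1.2,0,0,0,4.5],[0,0,1.2,0,0,0,4.5],[0,0,1.2,0,0,0,4.5],[0,0,1.2,0,0,0,4.5],[0,0,0.8,0,0,0,4.5],[0,0,0.3,0,0,0,4.5],[0,0,0,0,0,0,4.5]]])

```text
clock: 13.6
tcp_pos: [660.4, 196.7, 169.5]
tool_rot: [0.644, 0.741, 0.144, 0.125]
ft_force: [0.3, -0.0, -0.1]
gripper_width: 44.7
grip_force: 0.0
```

```bash
python3 -c "
from plan import *
show(); to([83.4,70.5,54])"
```

```text
deck tcp [84.6 69.9 56.9] rot err deg [ 0.03 -0.04 -0.04] f deck [ 0.3 -0.1 -0.2] w 44.67949808499366 0.0 13.6
shift cm [ 0.06 -0.12  0.29]
```

Emit:
servo_tool(commands=[[[0,0,0,0,0,0,0.5],[0,0,0,0,0,0,0.5],[0,0,0,0,0,0,0.5],[0,0,0,0,0,0,0.5],[0,0,0,0,0,0,0.5]]])

```text
clock: 14.1
tcp_pos: [658.4, 196.9, 169.7]
tool_rot: [0.644, 0.741, 0.144, 0.125]
ft_force: [-7.5, -0.3, 4.4]
gripper_width: 13.0
grip_force: 24.5
```

```bash
python3 -c "
from plan import *
show(); to([83.4,70.5,54])
import numpy as np
a=np.linspace(1.363,0,13); p=np.c_[10+75*np.sin(a),86-75*np.cos(a)]; print(np.round(np.diff(p,axis=0)[:,::-1]/10,2).tolist())"
```

```text
deck tcp [83.  70.4 57.9] rot err deg [-0.09 -0.02  0.  ] f deck [-5.3  0.7  6.9] w 13.019375413572142 24.45903092622757 14.1
shift cm [0.01 0.04 0.39]
[[-0.82, -0.22], [-0.79, -0.31], [-0.75, -0.4], [-0.7, -0.48], [-0.64, -0.56], [-0.57, -0.63], [-0.5, -0.69], [-0.42, -0.74], [-0.33, -0.79], [-0.24, -0.82], [-0.14, -0.84], [-0.05, -0.85]]
```

Emit:
servo_tool(commands=[[[-0.41,-0.11,0,0,0,0,0.5],[-0.41,-0.11,0,0,0,0,0.5],[-0.4,-0.15,0,0,0,0,0.5],[-0.4,-0.16,0,0,0,0,0.5],[-0.37,-0.2,0,0,0,0,0.5],[-0.37,-0.2,0,0,0,0,0.5],[-0.7,-0.48,0,0,0,0,0.5],[-0.64,-0.56,0,0,0,0,0.5],[-0.57,-0.63,0,0,0,0,0.5],[0,0,0,0,0,0,0.5]]])

```text
clock: 15.1
tcp_pos: [642.6, 148.4, 160.6]
tool_rot: [0.645, 0.74, 0.144, 0.126]
ft_force: [0.8, -1.5, 3.0]
gripper_width: 13.5
grip_force: 25.1
```

```bash
python3 -c "
from plan import *
show()"
```

```text
deck tcp [58.7 24.5 57.8] rot err deg [ 0.09  0.12 -0.15] f deck [ 1.7 -1.6  2.5] w 13.458739639488813 25.114069283008575 15.1
```

Emit:
servo_tool(commands=[[[-0.4,-0.69,0,0,0,0,0.5],[-0.36,-0.74,0,0,0,0,0.5],[-0.3,-0.79,0,0,0,0,0.5],[-0.2,-0.82,0,0,0,0,0.5],[-0.1,-0.84,0,0,0,0,0.5],[0,-0.5,0,0,0,0,0.5],[0,0,0,0,0,0,0.5]]])

```text
clock: 15.8
tcp_pos: [605.0, 124.8, 144.1]
tool_rot: [0.647, 0.738, 0.142, 0.128]
ft_force: [1.0, -11.5, 7.9]
gripper_width: 13.4
grip_force: 25.8
```

```bash
python3 -c "
from plan import *
show()"
```

```text
deck tcp [15.   6.4 57.7] rot err deg [ 0.02  0.5  -0.36] f deck [  2.3 -11.6   7.5] w 13.427466068548735 25.83935111761093 15.8
```

Emit:
servo_tool(commands=[[[-0.3,-0.2,0,0,0,0,0.5],[0,-0.2,0,0,0,0,0.5],[0,-0.1,0,0,0,0,0.5],[0,0,0,0,0,0,0.5]]])

```text
clock: 16.2
tcp_pos: [601.1, 124.0, 142.5]
tool_rot: [0.646, 0.739, 0.143, 0.127]
ft_force: [1.7, -6.3, 5.0]
gripper_width: 13.3
grip_force: 25.6
```

```bash
python3 -c "
from plan import *
show()"
```

```text
deck tcp [10.8  6.2 57.7] rot err deg [ 0.1   0.28 -0.26] f deck [ 2.6 -6.5  4.3] w 13.31319540351102 25.571653246879578 16.2
```

Keep pushing until the hard stop shows in the force.

Emit:
servo_tool(commands=[[[-0.2,-0.15,0,0,0,0,0.5],[0,-0.15,0,0,0,0,0.5],[0,0,0,0,0,0,0.5]]])

```text
clock: 16.5
tcp_pos: [600.0, 123.8, 142.1]
tool_rot: [0.645, 0.739, 0.146, 0.127]
ft_force: [9.8, -3.3, 0.7]
gripper_width: 13.4
grip_force: 25.1
```

Emit:
servo_tool(commands=[[[0,-0.15,0,0,0,0,0.5],[0,-0.15,0,0,0,0,0.5],[0,0,0,0,0,0,0.5]]])

```text
clock: 16.8
tcp_pos: [599.9, 123.8, 142.2]
tool_rot: [0.645, 0.739, 0.148, 0.128]
ft_force: [19.2, -2.8, -4.0]
gripper_width: 13.0
grip_force: 25.0
```

```bash
python3 -c "
from plan import *
show()"
```

```text
deck tcp [ 9.5  6.1 57.9] rot err deg [ 0.54  0.02 -0.23] f deck [ 15.8  -5.4 -10.6] w 13.013019448211068 24.96127814054489 16.8
```

At the hard stop (about 16 N). I'll relax, open, and back off along the knob.

Emit:
servo_tool(commands=[[[0,0.25,0,0.4,0,0,0.5],[0,0,0,0,0,0,2],[0,0,0,0,0,0,3],[0,0,0,0,0,0,3.4],[0,0,-0.5,0,0,0,3.4],[0,0,-1.5,0,0,0,3.4],[0,0,-3,0,0,0,3.4],[0,0,-4,0,0,0,3.4],[0,0,-4,0,0,0,3.4],[0,-3,-4,0,0,0,3.4],[0,-3,-2,0,0,0,3.4],[0,0,0,0,0,0,3.4]]])

```text
clock: 18.0
tcp_pos: [469.1, 107.9, 296.2]
tool_rot: [0.644, 0.741, 0.142, 0.125]
ft_force: [1.2, 0.3, -0.5]
gripper_width: 33.8
grip_force: 0.0
```

```bash
python3 - <<'E'
from meas import *
show(); ims=[]
for n in("scene","top"):
    c,P,q=pts(n)
    tray(q,(abs(q[...,0]+20)<80)&(abs(q[...,1])<70)&(q[...,2]>17)&(q[...,2]<28))
    k=(abs(q[...,1])<65)&(abs(q[...,0]-10)<25)&(q[...,2]>38)&(q[...,2]<50);a=np.polyfit(q[k][:,1],q[k][:,0],1);print(n,"bar slope deg",np.degrees(a[0]),"x@pivot,catch",np.polyval(a,[86,-86]),k.sum())
    k=(q[...,2]>50)&(q[...,2]<64)&(abs(q[...,1])<45)&(abs(q[...,0]+35)<22); r=q[k]; print(n,"rib",cv2.minAreaRect(r[:,:2].astype(np.float32)))
    ims.append(cv2.resize(c["image"][160:310,240:430] if n=="scene" else c["image"][140:250,180:300],(390,300),interpolation=cv2.INTER_CUBIC))
cv2.imwrite("pics/p.png",np.hstack(ims))
E
```

```text
deck tcp [-55.    8.6 250. ] rot err deg [-0.23  0.14  0.06] f deck [ 0.9  0.1 -0.9] w 33.83671153317455 0.0 18.0
 tray rect ((-22.98310089111328, 1.2728652954101562), (148.1551971435547, 139.28663635253906), 0.8838068842887878) slopes deg [-0.08 -0.07] z0 20.4 305
scene bar slope deg 0.09998693224414877 x@pivot,catch [15.40014945 15.09999204] 256
scene rib ((-31.296199798583984, -2.8405494689941406), (79.15142059326172, 18.486656188964844), 87.31901550292969)
 tray rect ((-27.309890747070312, 0.3825225830078125), (143.11245727539062, 139.68333435058594), 0.3303019404411316) slopes deg [0.07 0.4 ] z0 21.9 413
top bar slope deg -0.20261696060909573 x@pivot,catch [8.74869084 9.35694013] 171
top rib ((-36.159523010253906, 0.4883384704589844), (16.183998107910156, 78.11534118652344), 2.0956673622131348)
```

View pics/p.png

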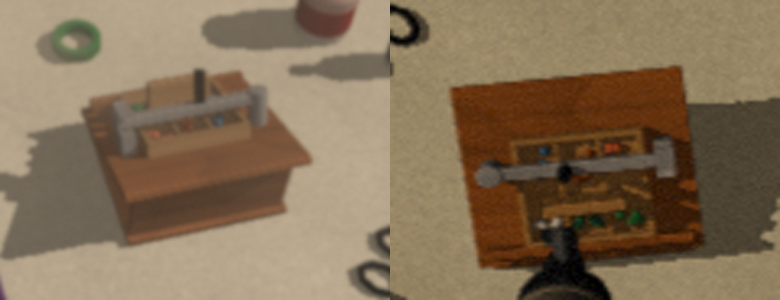

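The bar lies across the tray into its catch (0.1–0.2° off closed). The rib is 45–46 mm below the bar against a nominal 45, so the tray is still against the ledge. The gripper is clear of everything.

```bash
python3 -c "
from plant import robot
print(robot.hand_in())"
```

```text
the job is handed in; nothing more can be done
None
```

I seated the tray flat against the ledge with its rib on the low side, then closed the latch into its catch and let go. I handed the job in at about 18 s on the robot's clock; no verdict came back.

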